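# Wedge up a pedestal foot for shimming against a zeroed dial gauge

### The job

The bearing pedestal is to be shimmed under its near feet: zero the dial gauge by turning its bezel until the zero mark stands at the needle, then take the steel wedge and push it along the base plate, tip first, under the pedestal's near end between the two feet until that end just lifts off the plate and the needle has gone two long divisions (2 mm) past zero. Lift it no farther, leave the pedestal against its stop and the other things where they are, and finish while still holding the wedge there, so that the shims can be slipped in.

Things in the scene. Friction and masses are not known exactly. Their poses are not given: they have to be found in the camera images.
- plate: Fixed dark steel base plate, 500 x 320 x 20 mm, with tapped holes. Origin on its top face, on the long centre line, below the pedestal's near end; x along the plate away from the robot, y left, z up. Top face from x = -230 to 270 mm, y = -160 to 160 mm. A stop bar 19 mm high is bolted on behind the pedestal's far end.
- casting: The bearing pedestal: loose aluminium casting, about 1.1 kg. Base 220 x 100 mm, its top 21 mm above the plate, on four corner feet 9 mm high; bearing housing on it 130 to 196 mm from the near end, up to 92 mm high. Origin at plate level, middle of the near end; axes as the plate's. Far end against the stop; wedged up, it tips about its far feet. About 5 N rest on the near feet.
- lip (a point): Middle of the lower edge of the pedestal's near end, 9 mm above the plate: here the wedge goes in and bears. The opening under it is 52 mm wide, between the two near feet (26 mm to each side). x points in under the pedestal, z up.
- foot_left (a point): Middle of the underside of the pedestal's near left foot (30 x 24 mm), 15 mm in from the near end and 38 mm left of the middle; on the plate at the start.
- foot_right (a point): The same for the near right foot, 38 mm right of the middle.
- wedge_heel (a point): Centre of the upright block-shaped heel of the loose steel wedge (0.45 kg), the place to grip: 24 mm long (x), 28 mm wide (y), 45 mm high, this point 22.5 mm above the flat sole. The taper runs from 12 mm ahead of this point 120 mm along +x to the tip, 28 mm wide. At the start it lies on the plate before the pedestal's near end, turned up to 0.4 rad.
- wedge_tip (a point): Middle of the wedge's upper tip edge, 132 mm ahead of the heel's centre, 3 mm above the sole. The top rises evenly from 3 mm here to 21 mm at the heel (0.15 mm per mm): it meets the pedestal's 9 mm high edge when the tip is 40 mm past it, and each further 6.7 mm of push lifts that edge by 1 mm.
- gauge: Dial gauge on a magnetic stand, fixed on the plate. The plunger comes straight down out of its back onto the top of the pedestal's base, 40 to 60 mm in from the near end, so it sees 0.73 to 0.82 of the near edge's lift. The magnet and column (top 90 mm above the plate) stand 115 mm from the plunger, left of the pedestal. Origin on the plunger's axis at plate level (within 0.3 mm), z up, y to the column.
- bezel_centre (a point): Centre of the gauge's knurled black bezel, 58 mm diameter, 14 mm high, this point 7 mm below its rim, 100 mm above the plate, on its upright turning axis. The dial faces up. Nothing within 60 mm of the axis stands as high as its lower edge; the gauge's body below it is 52 mm across. It turns with 0.04 N m of friction and stays where left. Axes turn with the bezel.
- zero_mark (a point): The zero mark, a solid black triangle on the white dial face, which turns with the bezel; this point is 20 mm from the axis. The other long divisions are thin lines, each 1 mm of plunger travel, ten to the turn.
- needle_tip (a point): Point on the long thin end of the black needle, 20 mm from the axis. The dial reads zero when it lies over the zero mark.
- bezel (a joint): Angle of the bezel, rad, growing clockwise seen from above. Same scale and zero direction as needle: when the two are equal the dial reads zero. Range -2.6 to 2.6; starts 0.2 to 1.5 rad short of the needle.
- needle (a joint): Angle of the needle, rad, growing clockwise seen from above as the rising pedestal pushes the plunger up: 0.628 rad (one long division) per mm. Within 0.25 of 0 while the pedestal rests.
- parallel: Bystander: plain steel parallel bar, 100 x 10 x 20 mm, on the plate right of the pedestal. Origin centre of its underside.
- bolt1: Bystander: foot bolt standing on its head, 16 mm across, 40 mm high, on the plate to the right of the pedestal's near end. Origin centre of its underside.
- bolt2: Bystander: a second such bolt beside it, nearer to the pedestal.
- wrench: Bystander: open-end wrench, 190 mm long, lying on the bench to the right of the plate.
Not all that is in view belongs to the job. Of the things that look like the part that bears wedge_heel, the largest one is meant. Of the things that look like the casting, the middle-sized one is meant.

How it is judged:
On the way, in this order (a step that is already met when the one before it is completed fails the run):
1. with the pedestal still resting on its feet, the bezel is turned until the zero mark stands at the needle (horizontal distance between zero_mark and needle_tip below 0.0025 m and z of each of foot_left, foot_right in the frame of plate below 0.0006 m), for 0.2 s.
2. the wedge, held in the fingers, bears under the pedestal and lifts its near feet off the plate (z of each of foot_left, foot_right in the frame of plate above 0.0008 m and contact force between wedge and casting above 1 N and contact force between the fingers and wedge above 1.5 N), for 0.2 s.
At the end, for the whole second after the job is handed in: Dial 1.2 to 2.8 mm past zero; both near feet 0.8 to 4.5 mm off the plate; wedge in the fingers, tip 30 mm or more under the pedestal, heel within 5 mm of flat on the plate, alone carrying that end (over 1 N, robot off the pedestal); near edge within 8 mm of its start; all at rest (all of step 2 and horizontal distance between zero_mark and needle_tip between 0.01473 and 0.03082 m and z of each of foot_left, foot_right in the frame of plate below 0.0045 m and contact force between each of the arm, the fingers and casting below 0.3 N and z of wedge_heel in the frame of plate below 0.0275 m and x of wedge_tip in the frame of lip above 0.03 m and distance of lip from where it was at the start of the episode below 0.008 m and linear speed of each of wedge, casting below 0.01 m/s); the arm keeps its last pose, push and grip.
It fails at once if the pedestal's near end lifted more than 6 mm (z of any of foot_left, foot_right in the frame of plate above 0.006 m).
It fails at once if the pedestal shoved more than 15 mm out of place (distance of lip from where it was at the start of the episode above 0.015 m).
It fails at once if the parallel bar, a bolt or the wrench moved by more than 15 mm (distance of any of parallel, bolt1, bolt2, wrench from where it was at the start of the episode above 0.015 m).
It also fails if it takes over 48 s, if anything falls off the work surface, if the arm or the gripper's body presses on something with over 40 N, if the wrist force passes 120 N, or if a joint passes its speed limit or range.

### The arm

A 7-joint arm with a two-finger parallel gripper is mounted at the origin on the work surface. World frame = base frame: x ahead of the robot, y to its left, z up, the work surface at z = 0. Lengths are in m, angles in rad, forces in N, time in s.
With the tool pointing down it reaches from about 0.4 to 0.875 m from the base axis. Payload 19.3 kg.
Tool frame: the origin (TCP) lies midway between the tips of the shut fingers; the grasp point (between the pads) lies 19 mm behind it; z points along the fingers, x is the direction in which the jaws open and shut, and the axes are right-handed (so a half turn about z gives the same grasp; the last joint's range is limited). The gripper opens to 85 mm and grips with 20 to 120 N. Pads are 22 mm wide; open, the fingers measure 114 mm over their backs; the gripper's body (76 mm by 85 mm) begins 54 mm behind the grasp point. The pads swing forward as they close: fully open they stand 13 mm farther back than shut.
Start: joints at [-1.392, 0.521, -0.036, 1.599, 0.021, 1.021, -0.113], TCP at [0.154, 0.606, 0.231] pointing down, gripper open.
Joint ranges: [-2.91, 2.91], [-0.3, 2.13], [-1.5, 1.42], [0.17, 2.43], [-1.26, 4.41], [0.16, 1.93], [-2.52, 2.52]. Speed limits (rad/s): [1.89, 1.89, 2.39, 2.39, 3.01, 3.01, 3.01].

### API

Orientations are given as a unit quaternion [w, x, y, z].
In Python, from rig import bot gives the robot as it stands. The module is installed in compiled form; this text tells all that it offers.
- The arm moves only by the tool send_rows, never from a script. Its argument "series" is a list of rows, each a list of 7 numbers: the shift along the tool's x, y, z in cm, then the turn, a rotation vector about the tool's x, y, z in rad, then the gripper command: -1 is shut, 1 is fully open, values between are in proportion. In form: [[dx, dy, dz, wx, wy, wz, gripper], ...]. A call has 1 to 20 rows; each row shifts and turns the commanded pose from where the row before left it, along the tool's axes as they then stand; what a row does not reach is not made up. A row lasts 1/10 s, in which the tool goes at most 50 mm and 8.59 degrees, less where a joint would pass 70% of its speed; a pose out of reach is approached as far as the arm can. A call with a gripper value outside its range is refused whole. The fingers move at their own pace and stop on an object; "grip_force" is the grip in N (left out, the last holds). Time passes only in rows, so rows that do not move let the fingers close. It gives the time, the measured TCP pose, the force and the opening at its end, in the units of the state.
- bot.read_state(): the state, without advancing time (a new reading comes with each control period).
- bot.camera(name): name is "side" or "top" or "wrist"; returns a dict with "pixels" (400x640x3 uint8, red, green, blue), "fx", "fy", "cx", "cy" (pixels), "R" (3x3) and "t" (3): a world point X has camera coordinates R X + t. Camera axes: x right, y down, z forward; pixel columns grow to the right and rows downward; lengths in m; the calibration is good to about 2 mm. A picture is of the moment at which its call begins. There is no depth.
- bot.job_done(): hands the job in, once; it reports no verdict.
Trained networks look in a picture, given as the dict that the camera call returned (one of the last four; its "shot" number tells which), for a name from the list of things; names that differ only in an ending like _2 or _b are one class to them, and where a whole thing is asked for, a point or a joint stands for the part that bears it (a point fixed in the world has none). Each returns a list of dicts, best first, with "score" (0 to 1); they miss things now and then, are a little off and sometimes report something else, mostly with a low value. They report only what shows in the picture. A call takes as long as a camera call. They do not tell look-alikes from the thing itself.
- bot.search_frame(label, picture): "box" ([left, top, right, bottom] in pixels, round what is visible of it).
- bot.cut_out(label, picture): "region" (400x640 bool, what is visible of it) and "box" ([left, top, right, bottom] in pixels, round what is visible of it).
The state is a dict: "time_s": time; "q": joint angles; "joint_velocities": joint speeds; "joint_torque": joint torques, N m; "tool_pos": TCP position; "ee_rot": TCP orientation; "wrist_force": force on the tool from outside, world axes, zero at the start; "torque": the same for the moment, N m; "opening": finger opening in m.
Only numpy, scipy, OpenCV 4.12 (cv2) and the standard library are available. Lean on these libraries where they do the work, as an engineer would, in place of code of your own. Each camera call takes 0.05 s, during which the arm holds its last target. There are 200 camera calls.

## Working session

There is one attempt and no reset: what is moved stays moved. The work goes in short steps, Python scripts to look and compute and a tool call to move; the robot and the scene stay as the last step left them, time stands still between calls to the robot, and variables do not carry over. Pictures are saved under pics/ and viewed, about 8 in all and at most 12, crops included, and the job is handed in when it is done.

Besides the shell and the picture viewer there is one more tool, called after "Request:" by a JSON object that holds its "name" and its "arguments", one argument or row to a line. send_rows: Moves the arm, as the interface text tells. Its arguments: {"type":"object","properties":{"series":{"type":"array","items":{"type":"array","items":{"type":"number"}}},"grip_force":{"type":"number"}},"required":["series"]}

```bash
mkdir -p pics
cat > h.py <<'E'
import numpy as np, cv2
from rig import bot
def save(p,name,crop=None,scale=1):
    im=p["pixels"][:,:,::-1]
    if crop: im=im[crop[1]:crop[3],crop[0]:crop[2]]
    cv2.imwrite("pics/"+name,cv2.resize(im,None,fx=scale,fy=scale,interpolation=cv2.INTER_CUBIC))
def ray(p,u,v,z):
    R=np.array(p["R"]);t=np.array(p["t"])
    d=R.T@np.array([(u-p["cx"])/p["fx"],(v-p["cy"])/p["fy"],1.]);c=-R.T@t
    return c+d*(z-c[2])/d[2]
def proj(p,X):
    c=np.array(p["R"])@np.array(X)+np.array(p["t"])
    return np.array([p["fx"]*c[0]/c[2]+p["cx"],p["fy"]*c[1]/c[2]+p["cy"]])
E
python3 - <<'E'
from h import *
s=bot.read_state();print(s)
ps={n:bot.camera(n) for n in("top","side")}
for n,p in ps.items():
    save(p,n+"1.png");print(n,p["fx"],-np.array(p["R"]).T@np.array(p["t"]))
    for l in("plate","casting","wedge_heel","gauge","bezel_centre","zero_mark","needle_tip","bolt1","parallel","wrench"):
        print(l,[(round(d["score"],2),np.round(d["box"]).tolist()) for d in bot.search_frame(l,p)][:4])
E
```

```text
{'time_s': 0.0, 'q': array([-1.3922179 ,  0.52202071, -0.03632011,  1.59998657,  0.0212054 ,
        1.02110776, -0.11281391]), 'joint_velocities': array([-3.73533303e-05,  2.12214859e-04,  1.52843198e-03, -4.10672070e-05,
       -4.72591568e-04, -9.69258207e-04, -5.69736711e-04]), 'joint_torque': array([ 1.36466715e-03, -9.27095389e+01,  1.98000513e+00, -3.69921434e+01,
        1.78528426e-02,  7.96361302e-03, -9.13049962e-05]), 'tool_pos': array([0.153847  , 0.6054266 , 0.23072932]), 'ee_rot': array([ 3.83278200e-04,  7.89381625e-01,  6.13902539e-01, -4.20028914e-04]), 'wrist_force': array([0.6525417 , 0.13725195, 0.12324016]), 'torque': array([-0.0388614 ,  0.03973549,  0.01680427]), 'opening': 0.08549703176813914}
top 377.956611950657 [ 0.3609142  -0.0724929   1.16044704]
plate [(0.87, [199.0, 89.0, 334.0, 266.0])]
casting [(0.75, [230.0, 113.0, 280.0, 183.0]), (0.69, [98.0, 157.0, 199.0, 236.0]), (0.56, [338.0, 132.0, 372.0, 181.0])]
wedge_heel [(0.88, [257.0, 197.0, 283.0, 237.0]), (0.71, [303.0, 260.0, 311.0, 292.0]), (0.4, [241.0, 145.0, 263.0, 164.0])]
gauge [(0.89, [206.0, 
[... 377 characters left out ...]
ate [(0.9, [149.0, 204.0, 377.0, 328.0])]
casting [(0.96, [206.0, 324.0, 337.0, 400.0]), (0.82, [180.0, 230.0, 274.0, 281.0]), (0.62, [243.0, 176.0, 291.0, 206.0]), (0.24, [151.0, 210.0, 380.0, 328.0])]
wedge_heel [(0.86, [369.0, 228.0, 405.0, 244.0]), (0.83, [289.0, 231.0, 347.0, 269.0]), (0.8, [382.0, 309.0, 427.0, 325.0])]
gauge [(0.7, [232.0, 220.0, 266.0, 307.0]), (0.7, [293.0, 233.0, 347.0, 270.0]), (0.57, [261.0, 218.0, 266.0, 230.0])]
bezel_centre [(0.73, [235.0, 219.0, 263.0, 239.0])]
zero_mark [(0.91, [234.0, 219.0, 259.0, 239.0])]
needle_tip []
bolt1 [(0.6, [292.0, 234.0, 348.0, 271.0]), (0.55, [261.0, 216.0, 267.0, 228.0])]
parallel []
wrench [(0.7, [327.0, 160.0, 374.0, 171.0])]
```

View pics/top1.png

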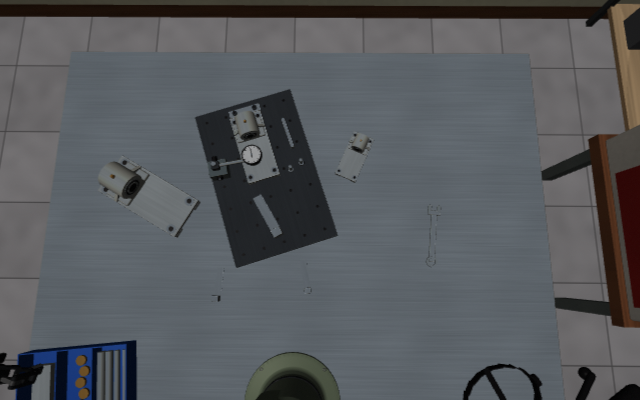

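View pics/side1.png

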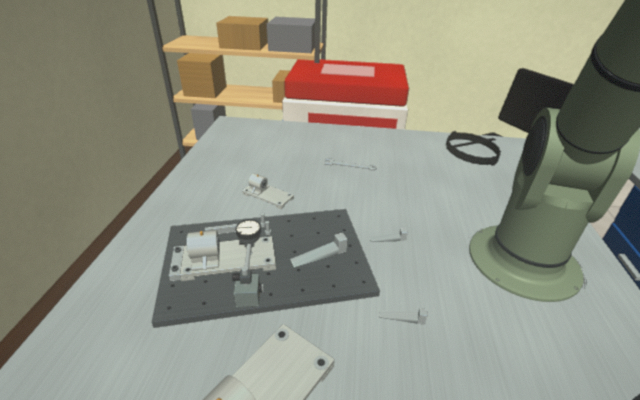

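Top view: the candidates for the wedge are the one on the plate at (267,216), largest, and two small ones on the bench at (217,290) and (308,285). For castings: left bench (148,195) big, plate (253,143) middle, right (353,157) small. I choose the wedge and casting on the plate.

Run:
```python
from h import *
p=bot.camera("top")
print("tcp px",proj(p,[.154,.606,.231]))
r=[d for d in bot.cut_out("plate",p)][0]["region"].astype(np.uint8)
w=bot.cut_out("wedge_heel",p)[0]["region"].astype(np.uint8)
g=bot.search_frame("bezel_centre",p)[0]["box"]
c=cv2.convexHull(np.argwhere(r)[:,::-1].astype(np.int32))
box=cv2.boxPoints(cv2.minAreaRect(c));
print("plate",[ray(p,*b,.02).round(3).tolist() for b in box])
C=[(195,117),(291,90),(337,236),(237,267)]
W=[ray(p,*b,.02).round(4) for b in C];print(W, np.linalg.norm(W[0]-W[1]),np.linalg.norm(W[1]-W[2]))
print("wedge",[ray(p,*b,.03).round(3).tolist() for b in cv2.boxPoints(cv2.minAreaRect(np.argwhere(w)[:,::-1].astype(np.int32)))])
print("bezel",ray(p,(g[0]+g[2])/2,(g[1]+g[3])/2,.127))
q=bot.camera("wrist");R=np.array(q["R"]);
print("wrist cam",-R.T@q["t"],R.round(3).tolist(),q["fx"])
save(p,"c.png",(190,80,350,280),3)
```

```text
tcp px [ 27.45288469 360.51373127]
plate [[0.848, 0.343, 0.02], [0.956, 0.017, 0.02], [0.468, -0.129, 0.02], [0.374, 0.175, 0.02]]
[array([0.8491, 0.3301, 0.02  ]), array([0.9441, 0.0238, 0.02  ]), array([ 0.4704, -0.1252,  0.02  ]), array([0.3757, 0.1726, 0.02  ])] 0.3206940754052061 0.49658100044202264
wedge [[0.278, 0.24, 0.03], [0.374, 0.237, 0.03], [0.372, 0.21, 0.03], [0.276, 0.213, 0.03]]
bezel [0.6932933  0.12161593 0.127     ]
wrist cam [0.08310113 0.62446632 0.37480906] [[0.246, 0.969, -0.0], [0.927, -0.236, 0.291], [0.282, -0.072, -0.957]] 312.10951813051037
```

View pics/c.png

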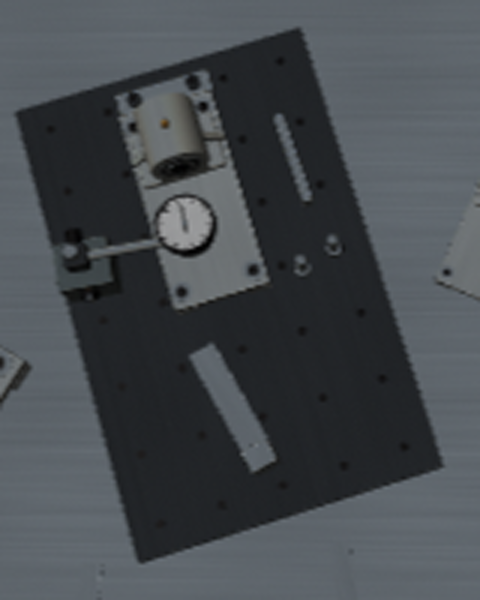

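The crop shows the plate with the chosen casting and wedge: heel at about px (277,232), tip at (258,196), pointing at the casting. The dial is at (252,155). Next I move the wrist camera over the dial.

Request:
{"name": "send_rows", "arguments": {
  "series": [
    [-1.7,3.2,-0.1,0,0,0,1],
    [-1.7,3.2,-0.1,0,0,0,1],
    [-1.7,3.2,-0.1,0,0,0,1],
    [-1.7,3.2,-0.1,0,0,0,1],
    [-1.7,3.2,-0.1,0,0,0,1],
    [-1.7,3.2,-0.1,0,0,0,1],
    [-1.7,3.2,-0.1,0,0,0,1],
    [-1.7,3.2,-0.1,0,0,0,1],
    [-1.7,3.2,-0.1,0,0,0,1],
    [-1.7,3.2,-0.1,0,0,0,1],
    [-1.7,3.2,-0.1,0,0,0,1],
    [-1.7,3.2,-0.1,0,0,0,1],
    [-1.7,3.2,-0.1,0,0,0,1],
    [-1.7,3.2,-0.1,0,0,0,1],
    [-1.7,3.2,-0.1,0,0,0,1],
    [-1.7,3.2,-0.1,0,0,0,1],
    [-1.7,3.2,-0.1,0,0,0,1],
    [-1.7,3.2,-0.1,0,0,0,1],
    [-1.7,3.2,-0.1,0,0,0,1],
    [-1.7,3.2,-0.1,0,0,0,1]
  ]
}}

```text
time_s: 3.35
tool_pos: [0.6914, 0.1175, 0.2514]
ee_rot: [-0.0, 0.789, 0.614, 0.0]
wrist_force: [-0.2, 0.7, 0.6]
opening: 0.0855
```

Run:
```python
from h import *
s=bot.read_state();print(s["time_s"],s["q"].round(3),s["tool_pos"].round(4),s["ee_rot"].round(4))
p=bot.camera("wrist");save(p,"w1.png")
for l in("bezel_centre","zero_mark","needle_tip","wedge_heel"):
    print(l,[(round(d["score"],2),np.round(d["box"]).tolist()) for d in bot.search_frame(l,p)][:4])
```

```text
3.35 [-0.316  0.636  0.108  1.354 -0.07   1.156  1.121] [0.6914 0.1175 0.2514] [-0.      0.7894  0.6139  0.    ]
bezel_centre [(0.74, [292.0, 156.0, 359.0, 220.0])]
zero_mark [(0.6, [289.0, 157.0, 356.0, 224.0])]
needle_tip [(0.59, [202.0, 0.0, 308.0, 89.0]), (0.44, [319.0, 182.0, 331.0, 200.0]), (0.26, [254.0, 109.0, 412.0, 304.0])]
wedge_heel [(0.93, [202.0, 1.0, 306.0, 89.0]), (0.57, [292.0, 158.0, 359.0, 220.0]), (0.36, [242.0, 226.0, 297.0, 294.0])]
```

View pics/w1.png

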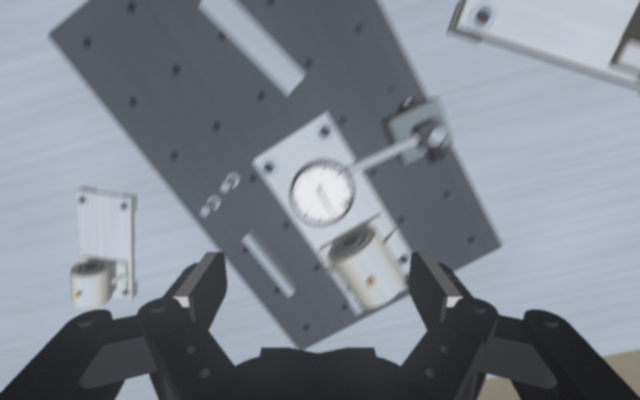

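Wrist view: dial at px (325,189) with its rod running right to the column, housing below it. I measure the bezel centre and descend.

```bash
cat >> h.py <<'E'
from scipy.spatial.transform import Rotation as Ro
def totool(dw):
    s=bot.read_state();w,x,y,z=s["ee_rot"]
    return Ro.from_quat([x,y,z,w]).inv().apply(dw)
def fit(p,label,z):
    d=bot.cut_out(label,p)[0];r=d["region"].astype(np.uint8)
    c=max(cv2.findContours(r,0,2)[0],key=cv2.contourArea)
    e=cv2.fitEllipse(cv2.convexHull(c));return d["score"],e,ray(p,*e[0],z)
E
python3 - <<'E'
from h import *
p=bot.camera("wrist");f=fit(p,"bezel_centre",.122);print(f)
print("tool delta cm",100*totool(f[2]-bot.read_state()["tool_pos"]))
E
```

```text
(0.59, ((322.6553039550781, 190.54373168945312), (64.72522735595703, 65.31336975097656), 72.30475616455078), array([0.69416189, 0.12354071, 0.122     ]))
tool delta cm [ 0.47277852  0.31629201 12.93738157]
```

Request:
{"name": "send_rows", "arguments": {
  "series": [
    [0.5,0.3,3,0,0,0,1],
    [0,0,3,0,0,0,1],
    [0,0,3,0,0,0,1],
    [0,0,0,0,0,0,1],
    [0,0,0,0,0,0,1]
  ]
}}

```text
time_s: 4.2
tool_pos: [0.6946, 0.1233, 0.1622]
ee_rot: [0.0, 0.789, 0.614, 0.0]
wrist_force: [-0.3, 0.5, 0.5]
opening: 0.0853
```

Run:
```python
from h import *
s=bot.read_state();print(s["time_s"],s["q"].round(3),s["tool_pos"].round(4),s["ee_rot"].round(4))
p=bot.camera("wrist");save(p,"w2.png",(220,120,420,320),3)
f=fit(p,"bezel_centre",.122);print(f,"tool delta cm",100*totool(f[2]-bot.read_state()["tool_pos"]))
for l in("zero_mark","needle_tip","bezel_centre"):
    print(l,[(round(d["score"],2),np.round(d["box"]).tolist()) for d in bot.search_frame(l,p)][:4])
```

```text
4.2 [-0.316  0.724  0.095  1.428 -0.075  0.994  1.12 ] [0.6946 0.1233 0.1622] [0.000e+00 7.891e-01 6.142e-01 1.000e-04]
(0.97, ((316.0448303222656, 223.33633422851562), (91.67583465576172, 92.72360229492188), 78.8990707397461), array([0.69403889, 0.1232963 , 0.122     ])) tool delta cm [-0.02602025 -0.14171566  4.14128671]
zero_mark [(0.67, [267.0, 176.0, 362.0, 272.0])]
needle_tip [(0.72, [307.0, 214.0, 332.0, 255.0]), (0.48, [0.0, 3.0, 550.0, 355.0])]
bezel_centre [(0.77, [268.0, 175.0, 365.0, 267.0])]
```

View pics/w2.png

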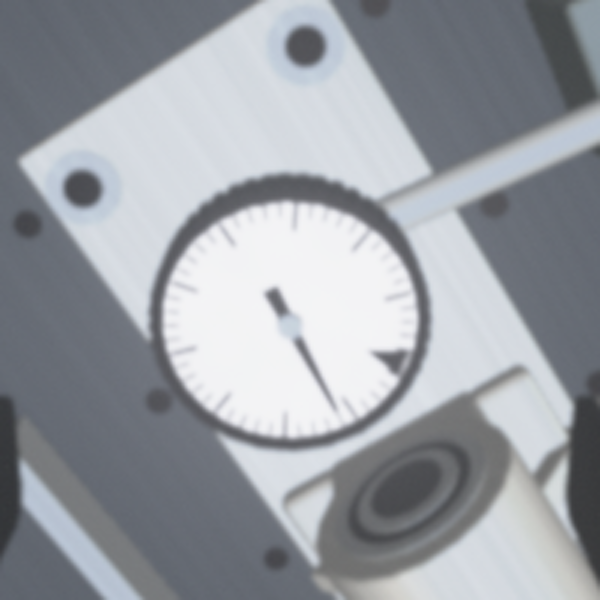

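Close-up: needle from hub (289,325) to tip (338,412), zero triangle at (392,360); the bezel must go about 41° clockwise.

Run:
```python
from h import *
p=bot.camera("wrist")
P=[ray(p,220+u/3,120+v/3,.124)[:2] for u,v in((291,323),(338,412),(392,361))]
a=[np.arctan2(*(q-P[0])[::-1]) for q in P[1:]];print(a,a[1]-a[0],P[0],[np.linalg.norm(q-P[0]) for q in P[1:]])
```

```text
[np.float64(0.20668579815131194), np.float64(0.936660579586384)] 0.7299747814350721 [0.69715103 0.12286108] [np.float64(0.023079006540533173), np.float64(0.023146059904752086)]
```

Request:
{"name": "send_rows", "arguments": {
  "series": [
    [0,-0.1,2.5,0,0,0,1],
    [0,0,2.7,0,0,0,1],
    [0,0,0,0,0,0,0],
    [0,0,0,0,0,0,0],
    [0,0,0,0,0,0,-1],
    [0,0,0,0,0,0,-1],
    [0,0,0,0,0,0,-1],
    [0,0,0,0,0,0,-1]
  ],
  "grip_force": 20
}}

```text
time_s: 5.3
tool_pos: [0.694, 0.1228, 0.1105]
ee_rot: [0.0, 0.789, 0.614, 0.0]
wrist_force: [-4.4, -1.3, 8.3]
opening: 0.0568
```

Request:
{"name": "send_rows", "arguments": {
  "series": [
    [0,0,0,0,0,0.1,-1],
    [0,0,0,0,0,0.13,-1],
    [0,0,0,0,0,0.13,-1],
    [0,0,0,0,0,0.13,-1],
    [0,0,0,0,0,0.13,-1],
    [0,0,0,0,0,0.11,-1],
    [0,0,0,0,0,0,-1],
    [0,0,0,0,0,0,-1]
  ]
}}

```text
time_s: 6.1
tool_pos: [0.6941, 0.1229, 0.1105]
ee_rot: [0.0, 0.957, 0.292, 0.001]
wrist_force: [-3.8, -1.9, 6.9]
opening: 0.0567
```

Run:
```python
from h import *
s=bot.read_state();print(s["time_s"],s["q"].round(3),s["tool_pos"].round(4),s["ee_rot"].round(4))
p=bot.camera("wrist");save(p,"w3.png",(220,180,420,380),3)
```

```text
6.1 [-0.422  0.798  0.277  1.471 -0.251  0.906  0.522] [0.6941 0.1229 0.1105] [2.000e-04 9.565e-01 2.916e-01 6.000e-04]
```

View pics/w3.png

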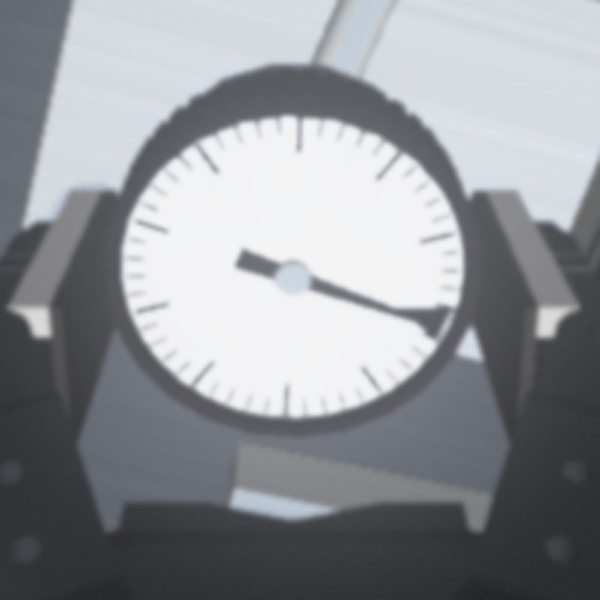

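The zero triangle lies under the needle tip at (440,322) in the crop, within about 0.03 rad. I release the bezel and go to the wedge.

Request:
{"name": "send_rows", "arguments": {
  "series": [
    [0,0,0,0,0,0,1],
    [0,0,0,0,0,0,1],
    [0,0,0,0,0,0,1],
    [0,0,-3,0,0,0,1],
    [0,0,-4,0,0,0,1],
    [0,0,-4,0,0,-0.14,1],
    [0,0,-2,0,0,-0.14,1],
    [0,0,0,0,0,-0.14,1],
    [0,0,0,0,0,-0.14,1],
    [0,0,0,0,0,-0.14,1],
    [0,0,0,0,0,-0.14,1],
    [0,0,0,0,0,-0.14,1],
    [0,0,0,0,0,-0.14,1],
    [0,0,0,0,0,-0.14,1]
  ]
}}

```text
time_s: 7.55
tool_pos: [0.6937, 0.123, 0.2394]
ee_rot: [0.0, 0.599, 0.801, 0.0]
wrist_force: [-1.0, -0.5, -0.3]
opening: 0.085
```

Run:
```python
from h import *
s=bot.read_state();print(s["time_s"],s["q"].round(3),s["tool_pos"].round(4),s["ee_rot"].round(4))
p=bot.camera("top")
h=ray(p,277.3,231.7,.065);t=ray(p,257.7,196,.023);d=t-h
print(h,t,np.hypot(*d[:2]),np.arctan2(d[1],d[0]))
print("tool delta cm",100*totool(h-s["tool_pos"]))
```

```text
7.55 [-0.261  0.648  0.003  1.354 -0.002  1.14   1.6  ] [0.6937 0.123  0.2394] [1.000e-04 5.987e-01 8.009e-01 1.000e-04]
[0.47723848 0.05041665 0.065     ] [0.59122469 0.11847813 0.023     ] 0.13276001970735332 0.5382864661684847
tool delta cm [ -0.62852236 -22.8311593   17.42949467]
```

Request:
{"name": "send_rows", "arguments": {
  "series": [
    [0,-4,0,0,0,0,1],
    [0,-4,0,0,0,0,1],
    [0,-4,0,0,0,0,1],
    [0,-4,0,0,0,0,1],
    [0,0,0,0,0,0,1],
    [0,0,0,0,0,0,1]
  ]
}}

```text
time_s: 8.2
tool_pos: [0.54, 0.0786, 0.24]
ee_rot: [0.0, 0.602, 0.798, 0.001]
wrist_force: [1.2, -0.3, -0.3]
opening: 0.0855
```

Run:
```python
from h import *
s=bot.read_state();print(s["time_s"],s["q"].round(3),s["tool_pos"].round(4),s["ee_rot"].round(4))
p=bot.camera("wrist");save(p,"w4.png",None,1.25)
for l in("wedge_heel","casting","zero_mark"):
    print(l,[(round(d["score"],2),np.round(d["box"]).tolist()) for d in bot.search_frame(l,p)][:4])
```

```text
8.2 [-0.248  0.385 -0.007  1.803  0.003  0.953  1.594] [0.54   0.0786 0.24  ] [4.000e-04 6.021e-01 7.985e-01 6.000e-04]
wedge_heel [(0.91, [296.0, 98.0, 354.0, 220.0]), (0.8, [255.0, 0.0, 273.0, 22.0]), (0.8, [476.0, 0.0, 528.0, 64.0]), (0.2, [290.0, 314.0, 347.0, 349.0])]
casting [(0.91, [471.0, 170.0, 638.0, 384.0]), (0.83, [269.0, 248.0, 354.0, 347.0]), (0.61, [26.0, 191.0, 142.0, 305.0])]
zero_mark [(0.86, [287.0, 316.0, 349.0, 356.0])]
```

View pics/w4.png

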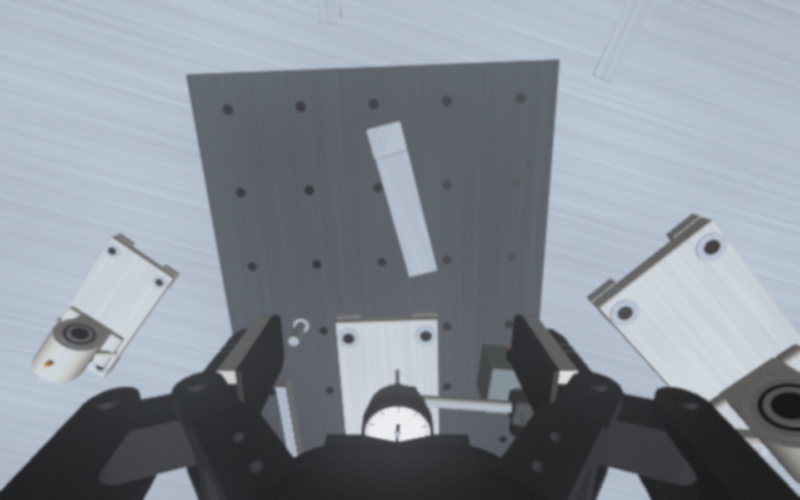

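Wrist view (×1.25): wedge heel top corners (367,130),(400,122),(407,151),(377,158), tip edge (409,277)–(437,270); pedestal near edge from (337,320) to (438,319).

Run:
```python
from h import *
p=bot.camera("wrist")
def r(u,v,z): return ray(p,u/1.25,v/1.25,z)
H=[r(*c,.065) for c in((367,130),(400,122),(407,151),(377,158))];T=[r(409,277,.022),r(437,270,.022)]
h=np.mean(H,0);t=np.mean(T,0);d=t-h;yw=np.arctan2(d[1],d[0])
E=[r(338,319,.041),r(438,318,.041)];e=np.mean(E,0);ed=E[1]-E[0];ye=np.arctan2(-ed[0],ed[1])
print("heel",h,"tip",t,np.hypot(*d[:2]),yw,[np.linalg.norm(H[i]-H[(i+1)%4]) for i in range(4)])
print("edge mid",e,np.linalg.norm(ed),"yaw",ye)
c=bot.cut_out("plate",p)[0]["region"]
N=[r(188,76,.02),r(558,61,.02)];n=N[1]-N[0];print("plate near",np.mean(N,0),np.linalg.norm(n),np.arctan2(-n[0],n[1]))
s=bot.read_state();w,x,y,z=s["ee_rot"];Y=Ro.from_quat([x,y,z,w]).apply([0,1,0]);ty=np.arctan2(Y[1],Y[0])
print("tool yaw",ty,"delta cm",100*totool(np.r_[h[:2],.035]-s["tool_pos"]))
```

```text
heel [0.48096241 0.05447946 0.065     ] tip [0.59472784 0.12152138 0.022     ] 0.13204996906730965 0.5325143973217681 [np.float64(0.02639457802484869), np.float64(0.02256726559506218), np.float64(0.024435474827235678), np.float64(0.022612379456855628)]
edge mid [0.64201825 0.09940784 0.041     ] 0.09691198160587237 yaw 0.2918390765658052
plate near [0.42922783 0.02497283 0.02      ] 0.31597656384445005 0.31776375078183833
tool yaw 0.2808672533563646 delta cm [-0.6885886  -6.37488531 20.4000544 ]
```

Request:
{"name": "send_rows", "arguments": {
  "series": [
    [-0.3,-3.2,3,0,0,0,1],
    [-0.4,-3.2,3,0,0,0,1],
    [0,0,3,0,0,-0.13,1],
    [0,0,3,0,0,-0.12,1],
    [0,0,3,0,0,0,1],
    [0,0,3,0,0,0,1],
    [0,0,2,0,0,0,1],
    [0,0,1,0,0,0,1],
    [0,0,0,0,0,0,1],
    [0,0,0,0,0,0,-0.1],
    [0,0,0,0,0,0,-0.1],
    [0,0,0,0,0,0,-1],
    [0,0,0,0,0,0,-1],
    [0,0,0,0,0,0,-1]
  ],
  "grip_force": 50
}}

```text
time_s: 9.9
tool_pos: [0.4807, 0.0541, 0.03]
ee_rot: [0.0, 0.497, 0.868, 0.0]
wrist_force: [-2.4, -0.6, 10.9]
opening: 0.0275
```

Run:
```python
from h import *
s=bot.read_state();print(s["time_s"],s["q"].round(3),s["tool_pos"].round(4),s["ee_rot"].round(4),s["opening"],s["wrist_force"])
p=bot.camera("wrist");save(p,"w5.png",None,1.25)
```

```text
9.9 [-0.194  0.638 -0.054  2.1    0.082  0.404  1.789] [0.4807 0.0541 0.03  ] [4.000e-04 4.968e-01 8.679e-01 3.000e-04] 0.027508904873174003 [-2.39669317 -0.62064499 10.86663698]
```

View pics/w5.png

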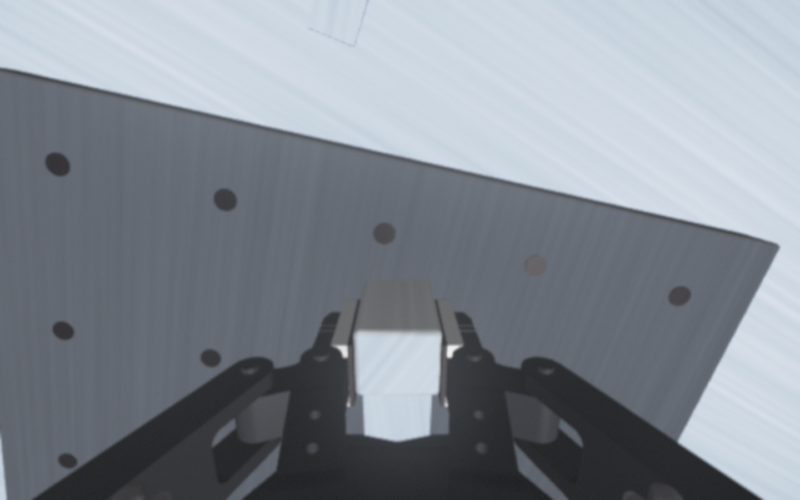

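Gripped: the heel sits square between the pads at (398,340). The near edge of the plate, with its left corner at (777,244), is sharp here, so I use it for the plate frame.

Run:
```python
from h import *
p=bot.camera("wrist");g=cv2.cvtColor(p["pixels"],cv2.COLOR_RGB2GRAY).astype(float)
us=np.arange(20,590,5);vs=[]
for u in us:
    v0=int((70+(u*1.25-5)*173/770)/1.25);c=g[v0-12:v0+13,u];vs.append(v0-12+np.argmin(-(-np.diff(cv2.GaussianBlur(c,(1,5),0).ravel())))+0.5)
W=np.array([ray(p,u,v,.02)[:2] for u,v in zip(us,vs)])
l=cv2.fitLine(W.astype(np.float32),cv2.DIST_HUBER,0,1e-4,1e-4).ravel();d=l[:2]*np.sign(l[1]);yaw=np.arctan2(-d[0],d[1])
res=(W-l[2:])@[d[1],-d[0]];print("yaw",yaw,"res",np.median(abs(res)))
c=ray(p,777/1.25,244.5/1.25,.02)[:2];X=np.array([d[1],-d[0]]);Yv=d
print("edge x offset check corner",(c-l[2:])@X)
o=c+.23*X-.16*Yv;print("origin",o)
s=bot.read_state();w,x,y,z=s["ee_rot"];Y=Ro.from_quat([x,y,z,w]).apply([0,1,0]);ty=np.arctan2(Y[1],Y[0])
for O in(o,np.array([.642,.0994]),np.array([.6408,.0941])):
    r=s["tool_pos"][:2]-O;print("heel in plate mm",1e3*r@X,1e3*r@Yv)
print("tool yaw",ty,"turn wz",ty-yaw)
```

```text
yaw 0.3152072 res 0.00011034484209568004
edge x offset check corner 0.0015190264783154373
origin [0.64639363 0.09374168]
heel in plate mm -169.77289770116323 13.676617576393049
heel in plate mm -167.34988477264744 6.934985322366623
heel in plate mm -164.56593475972517 11.601849663864048
tool yaw 0.5309028446279526 turn wz 0.2156956314645767
```

Request:
{"name": "send_rows", "arguments": {
  "series": [
    [-0.2,0,0,0,0,0.07,-1],
    [-0.2,0,0,0,0,0.07,-1],
    [-0.3,0,0,0,0,0.075,-1],
    [-0.25,0,0,0,0,0,-1],
    [0,0.5,0,0,0,0,-1],
    [0,1,0,0,0,0,-1],
    [0,1,0,0,0,0,-1],
    [0,1,0,0,0,0,-1],
    [0,1,0,0,0,0,-1],
    [0,0.5,0,0,0,0,-1],
    [0,0,0,0,0,0,-1],
    [0,0,0,0,0,0,-1]
  ]
}}

```text
time_s: 11.2
tool_pos: [0.5309, 0.0604, 0.0299]
ee_rot: [-0.0, 0.587, 0.809, -0.001]
wrist_force: [-8.5, -3.2, 16.2]
opening: 0.0275
```

Run:
```python
from h import *
s=bot.read_state();print(s["time_s"],s["tool_pos"].round(4),s["ee_rot"].round(4),s["opening"],s["wrist_force"])
p=bot.camera("side");q=bot.camera("top")
im=lambda p,c,k:cv2.resize(p["pixels"][c[1]:c[3],c[0]:c[2],::-1],None,fx=k,fy=k,interpolation=cv2.INTER_CUBIC)
a=im(p,(170,190,370,290),4);b=im(q,(210,110,310,170),8)[:480]
cv2.imwrite("pics/s6.png",cv2.resize(np.vstack([a[:, :800],b]),(545,600),interpolation=cv2.INTER_AREA) if 0 else a)
cv2.imwrite("pics/t6.png",b)
```

```text
11.2 [0.5309 0.0604 0.0299] [-4.000e-04  5.871e-01  8.095e-01 -7.000e-04] 0.027478458414986758 [-8.46238395 -3.24596278 16.21790979]
```

View pics/s6.png

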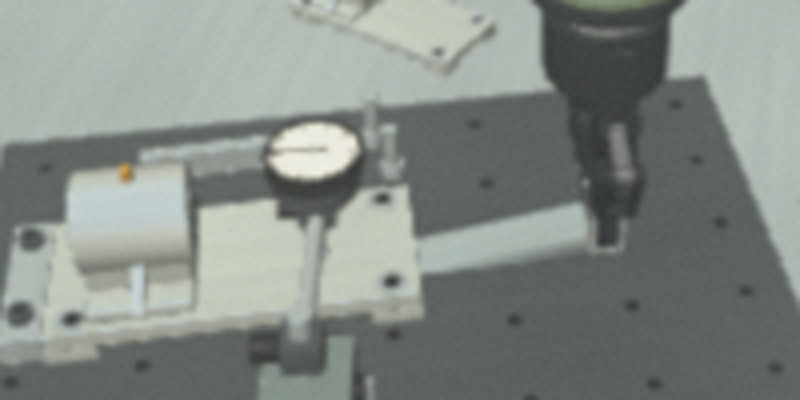

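Side view: the wedge goes in midway between the near feet at crop (420,252), and the needle points left along the plate, on zero.

Request:
{"name": "send_rows", "arguments": {
  "series": [
    [0,0.5,-0.05,0,0,0,-1],
    [0,0.5,0,0,0,0,-1],
    [0,0.5,0,0,0,0,-1],
    [0,0.5,0,0,0,0,-1],
    [0,0,0,0,0,0,-1],
    [0,0,0,0,0,0,-1]
  ]
}}

```text
time_s: 11.9
tool_pos: [0.5511, 0.0673, 0.0299]
ee_rot: [0.0, 0.587, 0.81, 0.0]
wrist_force: [0.7, -0.6, 1.8]
opening: 0.0274
```

Request:
{"name": "send_rows", "arguments": {
  "series": [
    [0,0.3,0,0,0,0,-1],
    [0,0.3,0,0,0,0,-1],
    [0,0.3,0,0,0,0,-1],
    [0,0,0,0,0,0,-1],
    [0,0,0,0,0,0,-1]
  ]
}}

```text
time_s: 12.4
tool_pos: [0.5588, 0.0697, 0.0299]
ee_rot: [-0.0, 0.587, 0.81, -0.0]
wrist_force: [-5.9, -2.0, 9.1]
opening: 0.0275
```

```bash
cat > dial.py <<'E'
from h import *
import sys
s=bot.read_state();print(s["time_s"],s["tool_pos"].round(4),s["opening"],s["wrist_force"].round(1))
p=bot.camera("side")
b=cv2.resize(p["pixels"][214:244,228:268,::-1],None,fx=10,fy=10,interpolation=cv2.INTER_CUBIC)
c=cv2.resize(bot.camera("top")["pixels"][140:170,238:268,::-1],None,fx=10,fy=10,interpolation=cv2.INTER_CUBIC)
cv2.imwrite("pics/%s.png"%sys.argv[1],np.hstack([b,c]))
# plane map: dial face from side cam to world angles
C=np.array([.6945,.1235]);best=[]
g=cv2.cvtColor(p["pixels"],cv2.COLOR_RGB2GRAY).astype(np.float32)
for a in np.arange(-np.pi,np.pi,.05):
    pts=np.array([proj(p,[C[0]+r*np.cos(a),C[1]+r*np.sin(a),.125]) for r in np.linspace(.006,.02,12)],np.float32)
    best.append((cv2.remap(g,pts[:,0],pts[:,1],cv2.INTER_LINEAR).mean(),round(a,2)))
print(sorted(best)[:8])
E
python3 dial.py d1
```

```text
12.4 [0.5588 0.0697 0.0299] 0.027476147716354347 [-5.9 -2.   9.1]
[(np.float32(198.15552), np.float64(-0.09)), (np.float32(199.19751), np.float64(-0.04)), (np.float32(199.20247), np.float64(-0.14)), (np.float32(201.78694), np.float64(-0.19)), (np.float32(202.33789), np.float64(0.01)), (np.float32(204.83904), np.float64(-0.24)), (np.float32(205.10115), np.float64(0.06)), (np.float32(207.71094), np.float64(-0.29))]
```

View pics/d1.png

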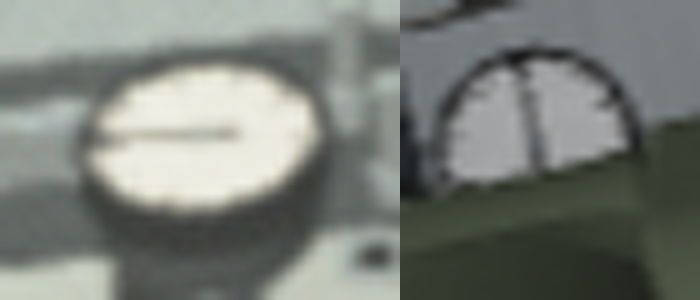

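Dial crop: needle still essentially at the mark (pointing left, tip at (100,137)). I continue in small steps.

Request:
{"name": "send_rows", "arguments": {
  "series": [
    [0,0.25,0,0,0,0,-1],
    [0,0.25,0,0,0,0,-1],
    [0,0,0,0,0,0,-1],
    [0,0,0,0,0,0,-1]
  ]
}}

```text
time_s: 12.9
tool_pos: [0.5612, 0.0703, 0.0299]
ee_rot: [-0.002, 0.587, 0.809, -0.002]
wrist_force: [-22.3, -5.8, 24.5]
opening: 0.0275
```

```bash
python3 dial.py d2
```

```text
12.9 [0.5612 0.0703 0.0299] 0.027457241617507594 [-22.3  -5.8  24.5]
[(np.float32(192.36646), np.float64(-0.14)), (np.float32(192.62671), np.float64(-0.19)), (np.float32(193.54631), np.float64(-0.09)), (np.float32(193.72754), np.float64(-0.24)), (np.float32(195.55469), np.float64(-0.29)), (np.float32(196.70662), np.float64(-0.04)), (np.float32(197.7618), np.float64(-0.34)), (np.float32(200.6377), np.float64(-0.39))]
```

Request:
{"name": "send_rows", "arguments": {
  "series": [
    [0,0.25,0,0,0,0,-1],
    [0,0.25,0,0,0,0,-1],
    [0,0,0,0,0,0,-1],
    [0,0,0,0,0,0,-1]
  ]
}}

```text
time_s: 13.4
tool_pos: [0.5662, 0.0718, 0.0299]
ee_rot: [-0.002, 0.587, 0.809, -0.002]
wrist_force: [-21.8, -6.9, 23.5]
opening: 0.0275
```

```bash
python3 dial.py d3
```

```text
13.4 [0.5662 0.0718 0.0299] 0.027523576664128815 [-21.8  -6.9  23.5]
[(np.float32(199.09993), np.float64(-0.54)), (np.float32(199.24878), np.float64(-0.49)), (np.float32(200.76685), np.float64(-0.59)), (np.float32(202.22778), np.float64(-0.44)), (np.float32(203.56966), np.float64(-0.64)), (np.float32(205.9869), np.float64(-0.69)), (np.float32(207.62532), np.float64(-0.39)), (np.float32(208.882), np.float64(-0.74))]
```

The needle is now moving 0.36 rad per 5 mm as predicted; about 11 mm remain, so I push 8 mm and check.

Request:
{"name": "send_rows", "arguments": {
  "series": [
    [0,0.2,0,0,0,0,-1],
    [0,0.2,0,0,0,0,-1],
    [0,0.2,0,0,0,0,-1],
    [0,0.2,0,0,0,0,-1],
    [0,0,0,0,0,0,-1],
    [0,0,0,0,0,0,-1]
  ]
}}

```text
time_s: 14.1
tool_pos: [0.5737, 0.0742, 0.0299]
ee_rot: [-0.002, 0.587, 0.809, -0.002]
wrist_force: [-20.8, -6.6, 25.0]
opening: 0.0273
```

```bash
python3 dial.py d4
```

```text
14.1 [0.5737 0.0742 0.0299] 0.027261945457065413 [-20.8  -6.6  25. ]
[(np.float32(187.22258), np.float64(-0.99)), (np.float32(188.15681), np.float64(-1.04)), (np.float32(191.93083), np.float64(-0.94)), (np.float32(192.99731), np.float64(-1.09)), (np.float32(198.76604), np.float64(-1.14)), (np.float32(199.9991), np.float64(-0.89)), (np.float32(204.3177), np.float64(-1.19)), (np.float32(209.12874), np.float64(-0.84))]
```

Request:
{"name": "send_rows", "arguments": {
  "series": [
    [0,0.15,0,0,0,0,-1],
    [0,0.1,0,0,0,0,-1],
    [0,0,0,0,0,0,-1],
    [0,0,0,0,0,0,-1],
    [0,0,0,0,0,0,-1]
  ]
}}

```text
time_s: 14.7
tool_pos: [0.5759, 0.075, 0.0299]
ee_rot: [-0.002, 0.587, 0.809, -0.002]
wrist_force: [-23.1, -7.4, 25.0]
opening: 0.0277
```

```bash
cat >> dial.py <<'E'
print("centre px",proj(p,[*C,.125])-[228,214],[(proj(p,[C[0]+.023*np.cos(a),C[1]+.023*np.sin(a),.125])-[228,214]).round(1) for a in (.2,-1.05)])
E
python3 dial.py d5
```

```text
14.7 [0.5759 0.075  0.0299] 0.02769999130573116 [-23.1  -7.4  25. ]
[(np.float32(190.40388), np.float64(-1.14)), (np.float32(190.88533), np.float64(-1.09)), (np.float32(193.20288), np.float64(-1.19)), (np.float32(196.66927), np.float64(-1.04)), (np.float32(199.71956), np.float64(-1.24)), (np.float32(204.88972), np.float64(-0.99)), (np.float32(207.32463), np.float64(-1.29)), (np.float32(213.31299), np.float64(-0.94))]
centre px [19.40530845 14.04686476] [array([ 9.4, 14.4]), array([17. ,  8.2])]
```

View pics/d5.png

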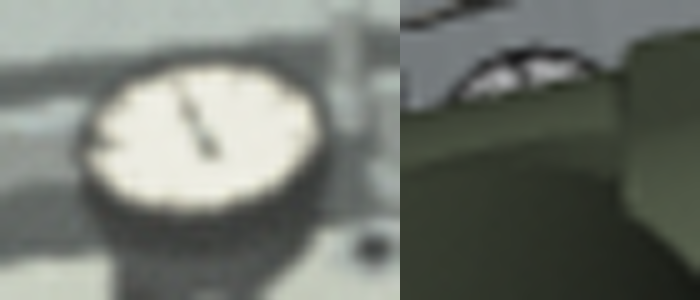

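Dial crop: zero mark at (103,143), hub ≈(204,137), needle tip (178,82). I convert this to an angle.

Run:
```python
from h import *
p=bot.camera("side")
f=lambda u,v:ray(p,228+u/10-.05,214+v/10-.05,.125)[:2]
for H in((204,137),(207,137),(204,140),(204,134)):
    h=f(*H);a=[np.arctan2(*(f(*q)-h)[::-1]) for q in((103,143),(178,82))];print(H,a,(a[0]-a[1])/.628,[np.linalg.norm(f(*q)-h) for q in((103,143),(178,82))])
s=bot.read_state();print(s["time_s"],s["wrist_force"])
```

```text
(204, 137) [np.float64(0.24529002930718552), np.float64(-1.0174401421756203)] 2.010716833571347 [np.float64(0.0231459328843386), np.float64(0.022109897840383395)]
(207, 137) [np.float64(0.2425551547069857), np.float64(-0.9888907574614929)] 1.96090113402624 [np.float64(0.023837500164459676), np.float64(0.022390813085155573)]
(204, 140) [np.float64(0.19802754092779598), np.float64(-1.0304695151888883)] 1.9562055033705166 [np.float64(0.023203927302928903), np.float64(0.023166249185413174)]
(204, 134) [np.float64(0.2927794757845083), np.float64(-1.0030755358838879)] 2.063463394376427 [np.float64(0.023139872651688334), np.float64(0.021055550321571973)]
14.85 [-23.04494083  -7.4019345   25.9345947 ]
```

```bash
python3 -c "
from rig import bot
print(bot.job_done());s=bot.read_state();print(s['time_s'],s['tool_pos'],s['wrist_force'])"
```

```text
the job is handed in; nothing more can be done
None
the job is handed in; nothing more can be done
```

I zeroed the dial, pushed the wedge in under the pedestal's near end until the dial read about 2.0 mm, and handed the job in at 14.85 s with the wedge still gripped. The hand-in gave no verdict, and the state could not be read after it.

**Zeroing:** I turned the bezel about 0.73 rad clockwise. In the close-up the zero mark lay under the needle, within about 0.03 rad.

**Lifting:** I gripped the largest wedge, the one on the plate, by its heel. I aligned it with the plate and pushed it in midway between the near feet.

**Last checks:**
- **Dial:** the side picture gave 1.96 to 2.06 mm past zero, depending on where I took the hub to be.
- **Grip:** the fingers stood at 27.7 mm on the 28 mm heel, and the tool height was steady at 29.9 mm. The wrist force was steady at about 24 N against the push and 26 N upward.

**What disagreed or was not checked:**
- **Second dial reading:** my automatic needle tracker, which used a dial centre that was slightly off, put the dial at about 1.65 mm. Both readings are inside the 1.2 to 2.8 mm band, and I trusted the direct reading of mark, hub and needle.
- **Pedestal centre line:** three sideways estimates differed by up to 7 mm. I used a middle value, and the side view showed the wedge centred in the opening.
- **Feet:** I did not measure the lift of each near foot. It is inferred from the dial and the geometry as about 2.4 mm.
- **Pedestal and other items:** I did not measure the pedestal's position against its stop, or whether the parallel bar, bolts and wrench had stayed put.

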